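# Hang the headset on its charging rail and start the charge

## Task

Pick up the race headset and hang it by its headband over the horizontal charging bar, near the middle of the bar with one ear cup each side, lowering it until the band rests on the bar rather than dropping it. Once it hangs there by itself, start the charger: press the large round key fully in and let it come back, then press the small round key fully in and let it come back, never both together. Leave the headset hanging and do not disturb the can, bottle, wheel or screwdriver.

Things in the scene. Friction and masses are not known exactly. Their poses are not given: they have to be found in the camera images.
- headset: black on-ear headset standing on its two cups, 156 mm wide (y, ear to ear), 152 high. Origin: underside, midway between the cups; z up. The bar is to pass through it along x, either way round. Cups 56 in x, 66 high, 92 apart inside. Crest of the band: padded block 34 (x) by 56 (y), z 128 to 152: grip it across x. Thin rods join it to the cups. Microphone boom low at the +y cup, out to x = 77.
- band_under (a point): middle of the underside of the headset's padded band (headset frame, z = 128 mm); this rests on the bar
- band_top (a point): middle of the top of the headset's padded band (headset frame, z = 152 mm)
- rail: fixed charging rail, left or right on the bench: aluminium round bar, 18 mm diameter, 220 long, level along the rail's x, its top 155 above the bench, on two 16 mm posts at x = +-100 that do not rise above it; steel foot plate 240 x 75 x 12. Origin on the bench under the bar's middle.
- bar_top (a point): top of the bar at the middle of its length (rail frame axes, x along the bar)
- charger: fixed grey charger on the other side from the rail, 190 mm wide (y), 215 high, front to its -x. Origin on the bench, 15 behind the front edge. Low in front a panel slopes at 32 degrees (facing up and to -x) with two white round keys; the upright case stands close behind and above it (x from 18 for z 150 to 215, else from 40), so press with a leaning tool, square to the panel.
- key_large_top (a point): centre of the top face of the large key (36 mm diameter), at y = -40 mm on the charger; its z axis is the outward normal of the key, it is pressed along -z
- key_small_top (a point): centre of the top face of the small key (20 mm diameter), at y = +40 mm on the charger; z axis the outward normal, pressed along -z
- key_large (a joint): travel of the large key: 0 out, 0.006 m fully in, spring return, about 5 N when fully in
- key_small (a joint): travel of the small key: 0 out, 0.006 m fully in, spring return, about 5 N when fully in
- can: bystander: spray can, 58 mm diameter, 190 mm high, upright; origin under its centre
- bottle: bystander: oil bottle, 44 mm diameter, 110 mm high, upright; origin under its centre
- wheel: bystander: black model-car wheel lying flat, 66 mm diameter, 28 mm high; origin under its centre
- screwdriver: bystander: screwdriver, 170 mm, lying along its x; origin near the middle of its underside

How it is judged:
On the way, in this order (a step that is already met when the one before it is completed fails the run):
1. the headset is over the bar, a cup each side, its band lowered to within 8 mm of the bar while still held (x of band_under in the frame of bar_top between -0.07 and 0.07 m and y of band_under in the frame of bar_top between -0.025 and 0.025 m and z of band_under in the frame of bar_top between -0.006 and 0.008 m and angle between headset's own z axis and vertical below 0.35 rad and angle between the x axis of headset and the x axis of rail, either way round below 0.3 rad and contact force between the fingers and headset above 0.5 N), for 0.1 s.
2. the headset is let go and hangs over the bar by itself (x of band_under in the frame of bar_top between -0.07 and 0.07 m and y of band_under in the frame of bar_top between -0.025 and 0.025 m and z of band_under in the frame of bar_top between -0.006 and 0.008 m and angle between headset's own z axis and vertical below 0.35 rad and angle between the x axis of headset and the x axis of rail, either way round below 0.3 rad and contact force between the fingers and headset below 0.05 N and linear speed of headset below 0.05 m/s), for 0.2 s.
3. the large key is pressed fully in (over 4.5 mm) (x of band_under in the frame of bar_top between -0.07 and 0.07 m and y of band_under in the frame of bar_top between -0.025 and 0.025 m and z of band_under in the frame of bar_top between -0.006 and 0.008 m and angle between headset's own z axis and vertical below 0.35 rad and angle between the x axis of headset and the x axis of rail, either way round below 0.3 rad and contact force between the fingers and headset below 0.05 N and value of joint key_large above 0.0045 m and value of joint key_small below 0.002 m), for 0.02 s.
4. the large key is back out (value of joint key_large below 0.002 m), for 0.02 s.
5. the small key is pressed fully in (over 4.5 mm) (x of band_under in the frame of bar_top between -0.07 and 0.07 m and y of band_under in the frame of bar_top between -0.025 and 0.025 m and z of band_under in the frame of bar_top between -0.006 and 0.008 m and angle between headset's own z axis and vertical below 0.35 rad and angle between the x axis of headset and the x axis of rail, either way round below 0.3 rad and contact force between the fingers and headset below 0.05 N and value of joint key_small above 0.0045 m and value of joint key_large below 0.002 m), for 0.02 s.
At the end, for the whole second after the job is handed in: The headset hangs at rest by its band over the bar: middle of the band within 70 mm of the bar's middle along it, within 25 mm sideways and 8 mm in height of the bar's top, upright within 20 degrees and square to the bar within 17 degrees, not held; both keys are back out (under 2 mm) (x of band_under in the frame of bar_top between -0.07 and 0.07 m and y of band_under in the frame of bar_top between -0.025 and 0.025 m and z of band_under in the frame of bar_top between -0.006 and 0.008 m and angle between headset's own z axis and vertical below 0.35 rad and angle between the x axis of headset and the x axis of rail, either way round below 0.3 rad and contact force between the fingers and headset below 0.05 N and linear speed of headset below 0.02 m/s and angular speed of headset below 0.3 rad/s and value of joint each of key_large, key_small below 0.002 m); the robot touches nothing.
It fails at once if a key is pressed while the headset is not hanging over the bar (value of joint any of key_large, key_small above 0.003 m and not (x of band_under in the frame of bar_top between -0.07 and 0.07 m and y of band_under in the frame of bar_top between -0.025 and 0.025 m and z of band_under in the frame of bar_top between -0.006 and 0.012 m and angle between headset's own z axis and vertical below 0.35 rad and angle between the x axis of headset and the x axis of rail, either way round below 0.3 rad)).
It fails at once if both keys are pressed together (value of joint each of key_large, key_small above 0.003 m).
It fails at once if a bystander is moved more than 40 mm or tipped (distance of any of can, bottle, wheel, screwdriver from where it was at the start of the episode above 0.04 m or angle between any of can, bottle, wheel's own z axis and vertical above 0.5 rad).
It also fails if it takes over 64 s, if anything falls off the work surface, if the arm or the gripper's body presses on something with over 40 N, if the wrist force passes 120 N, or if a joint passes its speed limit or range.

## Robot

A 6-joint arm with a two-finger parallel gripper is mounted at the origin on the work surface. World frame = base frame: x ahead of the robot, y to its left, z up, the work surface at z = 0. Lengths are in m, angles in rad, forces in N, time in s.
With the tool pointing down it reaches from about 0.275 to 1 m from the base axis. Payload 8.4 kg.
Tool frame: the origin (TCP) lies midway between the tips of the shut fingers; the grasp point (between the pads) lies 19 mm behind it; z points along the fingers, y is the line along which they close (so a half turn about z gives the same grasp; the last joint's range is limited). The gripper opens to 85 mm and grips with 20 to 120 N. Pads are 22 mm wide; open, the fingers measure 114 mm over their backs; the gripper's body (76 mm by 85 mm) begins 54 mm behind the grasp point. The pads swing forward as they close: fully open they stand 13 mm farther back than shut.
Start: joints at [1.294, 0.353, 1.633, -0, 1.155, -0.002], TCP at [0.17, 0.602, 0.231] pointing down, gripper open.
Joint ranges: [-2.63, 2.63], [-0.92, 2.1], [0.06, 2.66], [-1.3, 4.44], [0, 2.69], [-3.02, 3.02]. Speed limits (rad/s): [2.22, 2.22, 2.79, 3.14, 3.14, 3.14].

## Interface

Orientations are given as a rotation vector (axis times angle).
In Python, from cell import arm, imaging gives the robot as it stands. The module is installed in compiled form; this text tells all that it offers.
- The arm moves only by the tool arm_command, never from a script. Its argument "moves" is a list of rows, each an object of numbers: "claw": the finger opening in mm, from 0 to 85.4; "dx", "dy", "dz": the shift along the tool's x, y, z in mm; "ax", "ay", "az": the turn, a rotation vector about the tool's x, y, z in rad. A call has 1 to 5 rows; each row is the pose to reach, as a shift and turn from the pose commanded when the call began, along the tool's axes at that moment; what a row does not reach only later rows make up. A row lasts 1/12 s, in which the tool goes at most 41.7 mm and 7.16 degrees, less where a joint would pass 70% of its speed; a pose out of reach is approached as far as the arm can. A call with a gripper value outside its range is refused whole. The fingers move at their own pace and stop on an object; "force" is the grip in N (left out, the last holds). Time passes only in rows, so rows that repeat a pose let the fingers close. It gives the time, the measured TCP pose, the force, the opening and the grip force at its end, in the units of the state.
- arm.sense(): the state, without advancing time (a new reading comes with each control period).
- imaging.capture(name): name is "side" or "top" or "wrist"; returns the picture (384x512x3 uint8, red, green, blue); there is no depth.
- imaging.camera_info(name): a dict with "K" (3x3 intrinsics, pixels), "dist_coeffs" ([k1, k2, p1, p2, k3] as OpenCV has them; the pictures are not rectified), "position" and "attitude" of the camera in the world; the wrist camera has in their place "hand_eye" (4x4, takes a point from camera to tool coordinates, whose origin is the TCP and whose axes are the flange's). Camera axes: x right, y down, z forward; pixel columns grow to the right and rows downward; lengths in m; the calibration is good to about 2 mm. A picture is of the moment at which its call begins: read the wrist's pose just before it. camera_info takes no time and is no camera call.
- arm.close_job(): hands the job in; it is judged then, once.
The state is a dict: "time_s": time; "qpos": joint angles; "dq": joint speeds; "tau": joint torques, N m; "eef_pos": TCP position; "ee_rot": TCP orientation; "force": force on the tool from outside, world axes, zero at the start; "moment": the same for the moment, N m; "grip_width": finger opening in m; "grip_force": force on a finger pad.
Only numpy, scipy, OpenCV 4.12 (cv2) and the standard library are available. Lean on these libraries where they do the work, as an engineer would, in place of code of your own. Each camera call takes 0.05 s, during which the arm holds its last target. There are 200 camera calls.

## Working session

There is one attempt and no reset: what is moved stays moved. The work goes in short steps, Python scripts to look and compute and a tool call to move; the robot and the scene stay as the last step left them, time stands still between calls to the robot, and variables do not carry over. Pictures are saved under pics/ and viewed, at most 10 in all, crops included, and the job is handed in when it is done.

Besides the shell and the picture viewer there is one more tool, called by a JSON object that holds its "method" and its "body", one argument or row to a line. arm_command: Moves the arm, as the interface text tells. Its arguments: {"type":"object","properties":{"moves":{"type":"array"},"force":{"type":"number"}},"required":["moves"]}

```bash
mkdir -p pics; cat > h.py <<'E'
import numpy as np, cv2
from cell import arm, imaging
from scipy.spatial.transform import Rotation as R
E
python3 - <<'E'
from h import *
ims={}
for n in ("side","top"):
    im=imaging.capture(n); np.save(f"pics/{n}.npy",im); ims[n]=im
    cv2.imwrite(f"pics/{n}0.png",cv2.resize(im[:,:,::-1],(800,600)))
    print(n,imaging.camera_info(n))
print(imaging.camera_info("wrist")); print(arm.sense())
E
```

```text
side {'K': array([[359.15135977,   0.        , 252.39864512],
       [  0.        , 359.15135977, 191.92553139],
       [  0.        ,   0.        ,   1.        ]]), 'dist_coeffs': array([-0.11362952,  0.        ,  0.        ,  0.        ,  0.        ]), 'position': array([ 0.1832124 , -0.87310936,  0.63709639]), 'attitude': array([-2.03032644,  0.35629494, -0.19695625])}
top {'K': array([[354.47086991,   0.        , 254.31269565],
       [  0.        , 354.47086991, 189.04939859],
       [  0.        ,   0.        ,   1.        ]]), 'dist_coeffs': array([-0.07594429,  0.        ,  0.        ,  0.        ,  0.        ]), 'position': array([0.33457406, 0.02569786, 0.92188627]), 'attitude': array([-2.14602665,  2.14122002, -0.21677206])}
{'K': array([[342.05040877,   0.        , 256.23932583],
       [  0.        , 342.05040877, 188.77812903],
       [  0.        ,   0.        ,   1.        ]]), 'dist_coeffs': array([-0.07792909,  0.        ,  0.        ,  0.        ,  0.        ]), 'hand_eye': array([[ 1.01422105e-04, -9.61980571e-01, -2.73117869e-01,
         7.07685069e-02],
       
[... 211 characters left out ...]
00000e+00,
         1.00000000e+00]])}
{'time_s': 0.1, 'qpos': array([ 1.29358989e+00,  3.53573440e-01,  1.63407777e+00,  1.41331036e-05,
        1.15518019e+00, -2.41371659e-03]), 'dq': array([-0.00078731, -0.00171691, -0.00079956,  0.00218483,  0.0013824 ,
       -0.00123322]), 'tau': array([-4.26272218e-04, -6.06360841e+01, -3.42820430e+01,  7.58180386e-05,
        3.87504944e-03,  4.04617353e-06]), 'eef_pos': array([0.16947817, 0.60113521, 0.23063244]), 'ee_rot': array([-4.30270019e-01, -3.11180067e+00,  1.92388975e-03]), 'force': array([-0.49890024, -0.60639198, -0.51856935]), 'moment': array([ 0.0567097 , -0.03355767, -0.03124326]), 'grip_force': 0.0, 'grip_width': 0.08556274157211377}
```

View pics/top0.png

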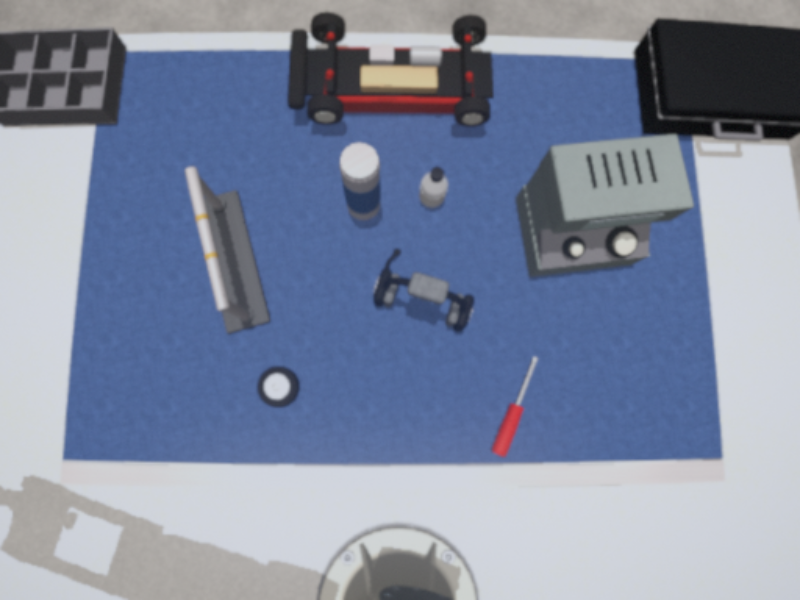

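View pics/side0.png

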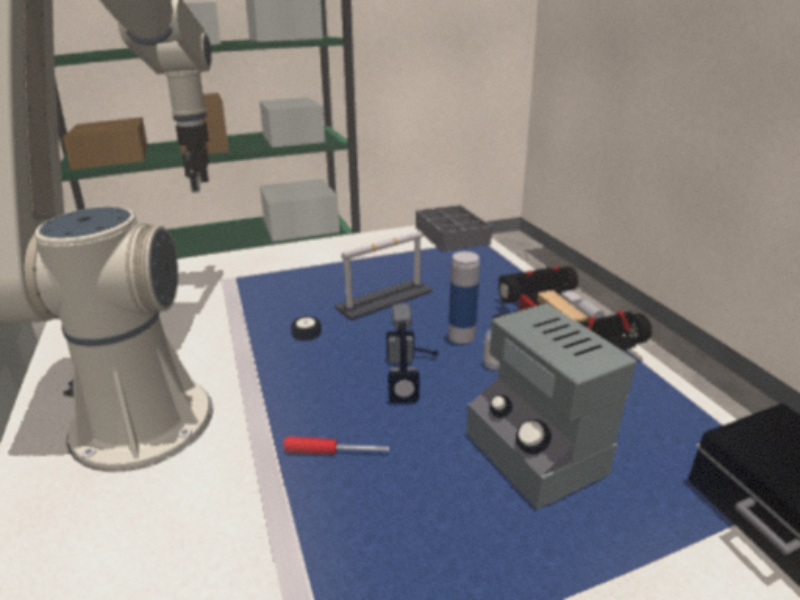

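The top view (800 px scale) shows the headset crest at about (428,288), with its cups at (383,290) and (462,310). The bar runs (190,168)–(224,308), the large key is at (623,242) and the small key at (576,248). In the side view the crest is at about (402,312), the keys at (533,435) and (500,404), and the bar from (345,248) to (420,238).

```bash
cat >> h.py <<'E'
def ray(n,px,T=None):
    c=imaging.camera_info(n)
    p=cv2.undistortPoints(np.array(px,float).reshape(-1,1,2),c["K"],c["dist_coeffs"])[:,0]
    d=np.c_[p,np.ones(len(p))]
    if T is None: return c["position"],d@R.from_rotvec(c["attitude"]).as_matrix().T
    H=T@c["hand_eye"]; return H[:3,3],d@H[:3,:3].T
def plane(n,px,z,T=None):
    o,d=ray(n,px,T); return o+d*((z-o[2])/d[:,2])[:,None]
def tri(r1,r2):
    (a,d),(b,e)=r1,r2; d=d[0];e=e[0]
    s=np.linalg.lstsq(np.c_[d,-e],b-a,rcond=None)[0]
    return (a+s[0]*d+b+s[1]*e)/2, np.linalg.norm(a+s[0]*d-b-s[1]*e)
def blobs(im,box,f,amin=15):
    x0,y0,x1,y1=box; s=cv2.cvtColor(im,cv2.COLOR_RGB2HSV)[y0:y1,x0:x1].astype(int)
    m=f(s[...,0],s[...,1],s[...,2]).astype(np.uint8)
    out=[]
    for c in cv2.findContours(m,cv2.RETR_EXTERNAL,cv2.CHAIN_APPROX_NONE)[0]:
        if len(c)>2 and cv2.contourArea(c)>=amin:
            r=cv2.minAreaRect(c); M=cv2.moments(c)
            out.append((cv2.contourArea(c),np.array([M['m10']/M['m00'],M['m01']/M['m00']])+[x0,y0],cv2.boxPoints(r)+[x0,y0]))
    return sorted(out,key=lambda t:-t[0])
def show(b):
    for a,c,q in b[:4]: print(' ',a,c.round(1),q.round(1).tolist())
E
python3 - <<'E'
from h import *
t=np.load("pics/top.npy"); s=np.load("pics/side.npy")
g=lambda h,S,V:(S<90)&(V>60)
print("crest"); c=blobs(t,(258,172,292,200),lambda h,S,V:(S<70)&(V>75)); show(c)
for a,p,q in c[:1]: print(plane("top",[p],.152), plane("top",q,.152))
print("crest side"); show(blobs(s,(246,190,270,206),lambda h,S,V:(S<70)&(V>75)))
print("bar"); b=blobs(t,(115,100,150,205),lambda h,S,V:(V>140)&(S<140)); show(b)
print(plane("top",b[0][2],.151))
w=lambda h,S,V:(V>150)&(S<70)
print("keys")
kt=blobs(t,(355,145,415,170),w); ks=blobs(s,(305,245,360,295),w); show(kt);show(ks)
kt=sorted(kt[:2],key=lambda b:-b[0]);ks=sorted(ks[:2],key=lambda b:-b[0])
for i in range(min(2,len(kt),len(ks))): print(tri(ray("top",kt[i][1]),ray("side",ks[i][1])))
def crop(im,b,k): x0,y0,x1,y1=b; return cv2.resize(im[y0:y1,x0:x1,::-1],(390,290),interpolation=cv2.INTER_CUBIC)
A=np.vstack([np.hstack([crop(t,(230,150,310,210),6),crop(t,(330,80,450,180),4)]),np.hstack([crop(s,(230,180,310,240),6),crop(s,(290,190,410,310),4)])])
cv2.imwrite("pics/crops.png",A)
E
```

```text
crest
  337.5 [273.7 183.9] [[259.1, 187.4], [263.4, 172.9], [288.6, 180.5], [284.2, 195.0]]
[[ 0.48112985 -0.03919702  0.152     ]] [[ 0.47308315 -0.00680852  0.152     ]
 [ 0.50591071 -0.0165806   0.152     ]
 [ 0.48911479 -0.07246151  0.152     ]
 [ 0.45645355 -0.06226978  0.152     ]]
crest side
  119.5 [256.5 199.5] [[249.8, 193.8], [261.8, 192.5], [263.2, 204.9], [251.1, 206.2]]
  23.5 [250.3 191.4] [[245.1, 190.8], [258.2, 187.1], [259.2, 190.5], [246.1, 194.3]]
bar
  2488.0 [128.1 152.2] [[115.0, 100.0], [149.0, 100.0], [149.0, 204.0], [115.0, 204.0]]
[[0.67813656 0.32755882 0.151     ]
 [0.6779523  0.24784662 0.151     ]
 [0.43523982 0.23430342 0.151     ]
 [0.43480143 0.30949851 0.151     ]]
keys
  120.5 [399.9 156.1] [[394.0, 150.0], [406.0, 150.0], [406.0, 162.0], [394.0, 162.0]]
  35.5 [368.9 159.3] [[366.0, 156.0], [372.0, 156.0], [372.0, 163.0], [366.0, 163.0]]
  125.5 [338.7 276.8] [[329.7, 278.5], [336.5, 268.3], [347.8, 275.8], [341.0, 286.0]]
  29.0 [318.3 256.7] [[314.0, 257.0], [318.5, 252.5], [323.0, 257.0], [318.5, 261.5]]
(array([ 0.56304505, -0.3570701 ,  0.09725116]), np.float64(0.0005157679417197018))
(array([ 0.55392787, -0.277508  ,  0.09818051]), np.float64(0.0002142218352235909))
```

View pics/crops.png

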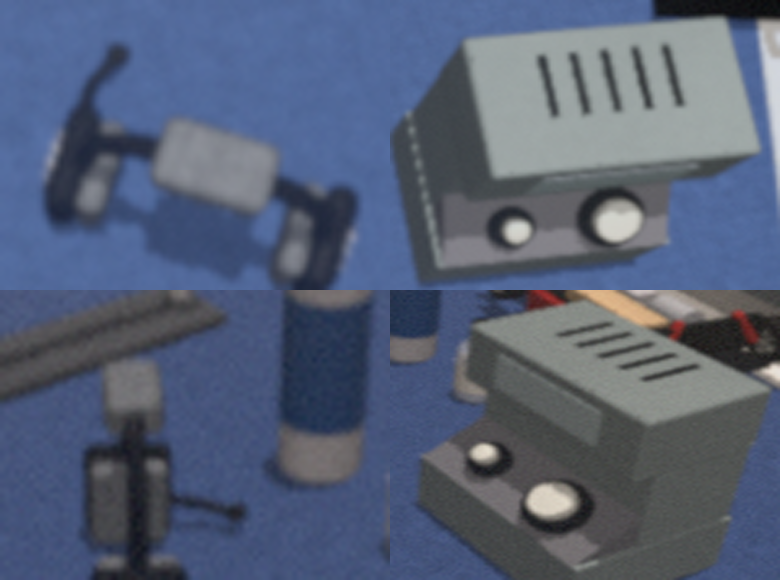

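The crops show the crest block and both keys segmenting cleanly. The key spacing triangulates to 80 mm, as it should, and the crest box to 58 x 34 mm. Next I measure the bar and plan the approach.

```bash
cat >> h.py <<'E'
def down(yaw):  # tool z down, tool y along yaw
    y=np.array([np.cos(yaw),np.sin(yaw),0]); z=np.array([0,0,-1.]); return np.c_[np.cross(y,z),y,z]
def plan(wps,p=None,Rm=None):
    """wps: list of (pos,R); prints rounded calls from the current pose"""
    s=arm.sense()
    if p is None: p,Rm=s["eef_pos"],R.from_rotvec(s["ee_rot"]).as_matrix()
    for q,Q in wps:
        for k in range(20):
            d=Rm.T@(np.array(q)-p); a=R.from_matrix(Rm.T@Q).as_rotvec()
            f=min(1,200/1e3/max(np.linalg.norm(d),1e-9),.6/max(np.linalg.norm(a),1e-9))
            d=np.round(d*f*1e3); a=np.round(a*f,2); rows=max(1,int(np.ceil(max(np.linalg.norm(d)/41.7,np.linalg.norm(a)/.125))))
            p=p+Rm@d/1e3; Rm=Rm@R.from_rotvec(a).as_matrix()
            print(d,a,"rows",rows,"->",p.round(3))
            if f==1: break
    return p,Rm
E
python3 - <<'E'
from h import *
t=np.load("pics/top.npy"); s=np.load("pics/side.npy")
b=blobs(t,(115,100,150,205),lambda h,S,V:(V>140)&(S<60)); show(b)
pts=np.vstack([x[2] for x in b[:3]]).astype(np.float32); q=cv2.boxPoints(cv2.minAreaRect(pts)); P=plane("top",q,.148); print(q,P,P.mean(0))
L=np.linalg.norm(P[0]-P[1]),np.linalg.norm(P[1]-P[2]);print(L)
e=(P[1]-P[0]) if L[0]>L[1] else P[2]-P[1]; print("yaw",np.degrees(np.arctan(e[1]/e[0])))
yaw=np.radians(-16.6); D=down(yaw)
plan([([.481,-.0395,.30],D),([.481,-.0395,.20],D)])
E
```

```text
571.5 [131.3 151.3] [[116.8, 106.9], [125.1, 105.1], [145.7, 197.0], [137.4, 198.8]]
[[116.82722 106.93338]
 [125.12268 105.07782]
 [145.67404 196.9545 ]
 [137.37857 198.81006]] [[0.66218726 0.32300377 0.148     ]
 [0.66673004 0.3038438  0.148     ]
 [0.45124787 0.24326624 0.148     ]
 [0.44701609 0.26146362 0.148     ]] [0.55679531 0.28289436 0.148     ]
(np.float64(0.019691154325441305), np.float64(0.2238352169824732))
yaw 15.702032184040977
[-132. -149.  -19.] [-0.    0.    0.44] rows 5 -> [0.256 0.422 0.25 ]
[-183.  -78.  -19.] [-0.    0.    0.44] rows 5 -> [0.343 0.243 0.269]
[-199.    7.  -19.] [-0.    0.    0.45] rows 5 -> [0.43  0.064 0.288]
[-102.   54.  -12.] [-0.    0.    0.26] rows 3 -> [ 0.481 -0.04   0.3  ]
[  1.   0. 100.] [ 0.  0. -0.] rows 3 -> [ 0.481 -0.039  0.2  ]
```

{"method": "arm_command", "body": {
  "moves": [
    {"dx": -132, "dy": -149, "dz": -19, "az": 0.44, "claw": 85},
    {"dx": -132, "dy": -149, "dz": -19, "az": 0.44, "claw": 85},
    {"dx": -132, "dy": -149, "dz": -19, "az": 0.44, "claw": 85},
    {"dx": -132, "dy": -149, "dz": -19, "az": 0.44, "claw": 85},
    {"dx": -132, "dy": -149, "dz": -19, "az": 0.44, "claw": 85}
  ]
}}

```text
invalid input
```

{"method": "arm_command", "body": {
  "moves": [
    {"dx": -183, "dy": -78, "dz": -19, "az": 0.44, "claw": 85},
    {"dx": -183, "dy": -78, "dz": -19, "az": 0.44, "claw": 85},
    {"dx": -183, "dy": -78, "dz": -19, "az": 0.44, "claw": 85},
    {"dx": -183, "dy": -78, "dz": -19, "az": 0.44, "claw": 85},
    {"dx": -183, "dy": -78, "dz": -19, "az": 0.44, "claw": 85}
  ]
}}

```text
invalid input
```

{"method": "arm_command", "body": {
  "moves": [
    {"dx": -199, "dy": 7, "dz": -19, "az": 0.45, "claw": 85},
    {"dx": -199, "dy": 7, "dz": -19, "az": 0.45, "claw": 85},
    {"dx": -199, "dy": 7, "dz": -19, "az": 0.45, "claw": 85},
    {"dx": -199, "dy": 7, "dz": -19, "az": 0.45, "claw": 85},
    {"dx": -199, "dy": 7, "dz": -19, "az": 0.45, "claw": 85}
  ]
}}

```text
invalid input
```

{"method": "arm_command", "body": {
  "moves": [
    {"dx": -102, "dy": 54, "dz": -12, "az": 0.26},
    {"dx": -102, "dy": 54, "dz": -12, "az": 0.26},
    {"dx": -102, "dy": 54, "dz": -12, "az": 0.26},
    {"dx": -102, "dy": 54, "dz": -12, "az": 0.26},
    {"dx": -102, "dy": 54, "dz": -12, "az": 0.26}
  ]
}}

```text
invalid input
```

{"method": "arm_command", "body": {
  "moves": [
    {"claw": 85, "dx": -132, "dy": -149, "dz": -19, "ax": 0, "ay": 0, "az": 0.44},
    {"claw": 85, "dx": -132, "dy": -149, "dz": -19, "ax": 0, "ay": 0, "az": 0.44},
    {"claw": 85, "dx": -132, "dy": -149, "dz": -19, "ax": 0, "ay": 0, "az": 0.44},
    {"claw": 85, "dx": -132, "dy": -149, "dz": -19, "ax": 0, "ay": 0, "az": 0.44},
    {"claw": 85, "dx": -132, "dy": -149, "dz": -19, "ax": 0, "ay": 0, "az": 0.44}
  ]
}}

```text
time_s: 0.52
eef_pos: [0.2566, 0.4196, 0.2501]
ee_rot: [1.105, 2.94, -0.002]
force: [-0.3, 0.9, 0.2]
grip_width: 0.085
grip_force: 0.0
```

{"method": "arm_command", "body": {
  "moves": [
    {"claw": 85, "dx": -183, "dy": -78, "dz": -19, "ax": 0, "ay": 0, "az": 0.44},
    {"claw": 85, "dx": -183, "dy": -78, "dz": -19, "ax": 0, "ay": 0, "az": 0.44},
    {"claw": 85, "dx": -183, "dy": -78, "dz": -19, "ax": 0, "ay": 0, "az": 0.44},
    {"claw": 85, "dx": -183, "dy": -78, "dz": -19, "ax": 0, "ay": 0, "az": 0.44},
    {"claw": 85, "dx": -183, "dy": -78, "dz": -19, "ax": 0, "ay": 0, "az": 0.44}
  ]
}}

```text
time_s: 0.93
eef_pos: [0.3437, 0.2409, 0.2695]
ee_rot: [1.721, 2.628, -0.0]
force: [-0.6, 1.4, 0.3]
grip_width: 0.0848
grip_force: 0.0
```

{"method": "arm_command", "body": {
  "moves": [
    {"claw": 85, "dx": -199, "dy": 7, "dz": -19, "ax": 0, "ay": 0, "az": 0.45},
    {"claw": 85, "dx": -199, "dy": 7, "dz": -19, "ax": 0, "ay": 0, "az": 0.45},
    {"claw": 85, "dx": -199, "dy": 7, "dz": -19, "ax": 0, "ay": 0, "az": 0.45},
    {"claw": 85, "dx": -199, "dy": 7, "dz": -19, "ax": 0, "ay": 0, "az": 0.45},
    {"claw": 85, "dx": -199, "dy": 7, "dz": -19, "ax": 0, "ay": 0, "az": 0.45}
  ]
}}

```text
time_s: 1.35
eef_pos: [0.4307, 0.0616, 0.2886]
ee_rot: [2.264, 2.177, 0.0]
force: [-0.3, 0.8, -0.3]
grip_width: 0.085
grip_force: 0.0
```

{"method": "arm_command", "body": {
  "moves": [
    {"claw": 85, "dx": -102, "dy": 54, "dz": -12, "ax": 0, "ay": 0, "az": 0.26},
    {"claw": 85, "dx": -102, "dy": 54, "dz": -12, "ax": 0, "ay": 0, "az": 0.26},
    {"claw": 85, "dx": -102, "dy": 54, "dz": -12, "ax": 0, "ay": 0, "az": 0.26},
    {"claw": 85, "dx": -102, "dy": 54, "dz": -12, "ax": 0, "ay": 0, "az": 0.26},
    {"claw": 85, "dx": -102, "dy": 54, "dz": -12, "ax": 0, "ay": 0, "az": 0.26}
  ]
}}

```text
time_s: 1.77
eef_pos: [0.4808, -0.0409, 0.2999]
ee_rot: [-2.525, -1.868, 0.001]
force: [-0.4, 1.0, -0.7]
grip_width: 0.0849
grip_force: 0.0
```

```bash
python3 - <<'E'
from h import *
s=arm.sense(); im=imaging.capture("wrist"); np.save("pics/w1.npy",im)
T=np.eye(4);T[:3,:3]=R.from_rotvec(s["ee_rot"]).as_matrix();T[:3,3]=s["eef_pos"]
print(s["eef_pos"],np.degrees(np.arctan2(T[1,1],T[0,1])),s["time_s"])
cv2.imwrite("pics/w1.png",im[:,:,::-1])
c=blobs(im,(0,0,512,384),lambda h,S,V:(S<70)&(V>75)&(V<200),300); show(c)
for a,p,q in c[:4]: print(plane("wrist",[p],.152,T).round(4), plane("wrist",q,.152,T).round(4).tolist())
D=down(np.radians(-16.6)); plan([([.481,-.0395,.20],D),([.481,-.0395,.131],D)])
E
```

```text
[ 0.48078717 -0.04087932  0.2999304 ] -17.013769054733974 1.7667
  2202.0 [258.8 171. ] [[238.0, 139.0], [278.0, 139.0], [278.0, 203.0], [238.0, 203.0]]
  1913.0 [ 64.7 205.4] [[26.7, 157.8], [51.5, 146.3], [107.2, 266.4], [82.3, 278.0]]
  1427.0 [419.2  16.6] [[390.0, 0.0], [471.0, 0.0], [471.0, 33.0], [390.0, 33.0]]
  1342.0 [  8.1 230.2] [[0.0, 278.0], [0.0, 176.0], [20.0, 176.0], [20.0, 278.0]]
[[ 0.4823 -0.0377  0.152 ]] [[0.4735, -0.0058, 0.152], [0.5061, -0.0158, 0.152], [0.4903, -0.0708, 0.152], [0.456, -0.0604, 0.152]]
[[ 0.3021 -0.0162  0.152 ]] [[0.2872, 0.0352, 0.152], [0.3144, 0.0374, 0.152], [0.315, -0.085, 0.152], [0.2851, -0.0897, 0.152]]
[[0.6423 0.0466 0.152 ]] [[0.6219, 0.0649, 0.152], [0.6874, 0.0483, 0.152], [0.6827, 0.0231, 0.152], [0.6163, 0.0406, 0.152]]
[[ 0.2349 -0.0223  0.152 ]] [[0.1989, -0.0665, 0.152], [0.2537, 0.0281, 0.152], [0.273, 0.0221, 0.152], [0.2207, -0.0723, 0.152]]
[  0.   1. 100.] [-0.   -0.   -0.01] rows 3 -> [ 0.481 -0.04   0.2  ]
[ 0. -0. 69.] [-0. -0.  0.] rows 2 -> [ 0.481 -0.04   0.131]
```

View pics/w1.png

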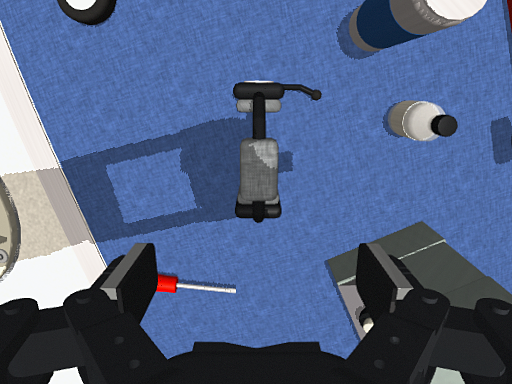

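The wrist view shows the crest at (258,171), which casts to (0.482,-0.038). That agrees with the top view, so I descend and grip.

{"method": "arm_command", "body": {
  "moves": [
    {"claw": 85, "dx": 2, "dy": 0, "dz": 40, "ax": 0, "ay": 0, "az": 0},
    {"claw": 85, "dx": 2, "dy": 0, "dz": 80, "ax": 0, "ay": 0, "az": 0},
    {"claw": 85, "dx": 2, "dy": 0, "dz": 115, "ax": 0, "ay": 0, "az": 0},
    {"claw": 85, "dx": 2, "dy": 0, "dz": 145, "ax": 0, "ay": 0, "az": 0},
    {"claw": 85, "dx": 2, "dy": 0, "dz": 169, "ax": 0, "ay": 0, "az": 0}
  ]
}}

```text
time_s: 2.23
eef_pos: [0.4791, -0.0359, 0.1289]
ee_rot: [-2.519, -1.874, 0.003]
force: [0.4, -0.2, 0.3]
grip_width: 0.085
grip_force: 0.0
```

{"method": "arm_command", "body": {
  "force": 40,
  "moves": [
    {"claw": 85, "dx": 0, "dy": 0, "dz": 0, "ax": 0, "ay": 0, "az": 0},
    {"claw": 50, "dx": 0, "dy": 0, "dz": 0, "ax": 0, "ay": 0, "az": 0},
    {"claw": 25, "dx": 0, "dy": 0, "dz": 0, "ax": 0, "ay": 0, "az": 0},
    {"claw": 25, "dx": 0, "dy": 0, "dz": 0, "ax": 0, "ay": 0, "az": 0},
    {"claw": 25, "dx": 0, "dy": 0, "dz": 0, "ax": 0, "ay": 0, "az": 0}
  ]
}}

```text
time_s: 2.65
eef_pos: [0.4823, -0.0374, 0.1329]
ee_rot: [2.521, 1.871, 0.003]
force: [0.8, -0.3, -0.4]
grip_width: 0.0385
grip_force: 0.0
```

{"method": "arm_command", "body": {
  "moves": [
    {"claw": 25, "dx": 0, "dy": 0, "dz": 0, "ax": 0, "ay": 0, "az": 0},
    {"claw": 25, "dx": 0, "dy": 0, "dz": 0, "ax": 0, "ay": 0, "az": 0},
    {"claw": 25, "dx": 0, "dy": 0, "dz": 0, "ax": 0, "ay": 0, "az": 0}
  ]
}}

```text
time_s: 2.9
eef_pos: [0.4826, -0.0376, 0.133]
ee_rot: [2.522, 1.871, 0.004]
force: [0.1, 0.9, 6.9]
grip_width: 0.0333
grip_force: 40.2
```

{"method": "arm_command", "body": {
  "moves": [
    {"claw": 25, "dx": 0, "dy": 0, "dz": -10, "ax": 0, "ay": 0, "az": 0},
    {"claw": 25, "dx": 0, "dy": 0, "dz": -30, "ax": 0, "ay": 0, "az": 0},
    {"claw": 25, "dx": 0, "dy": 0, "dz": -60, "ax": 0, "ay": 0, "az": 0},
    {"claw": 25, "dx": 0, "dy": 0, "dz": -90, "ax": 0, "ay": 0, "az": 0},
    {"claw": 25, "dx": 0, "dy": 0, "dz": -120, "ax": 0, "ay": 0, "az": 0}
  ]
}}

```text
time_s: 3.32
eef_pos: [0.4807, -0.0376, 0.2535]
ee_rot: [2.523, 1.872, 0.0]
force: [0.8, -1.3, -0.6]
grip_width: 0.0333
grip_force: 40.6
```

{"method": "arm_command", "body": {
  "moves": [
    {"claw": 25, "dx": 0, "dy": 0, "dz": -30, "ax": 0, "ay": 0, "az": 0},
    {"claw": 25, "dx": 0, "dy": 0, "dz": -55, "ax": 0, "ay": 0, "az": 0},
    {"claw": 25, "dx": 0, "dy": 0, "dz": -75, "ax": 0, "ay": 0, "az": 0},
    {"claw": 25, "dx": 0, "dy": 0, "dz": -90, "ax": 0, "ay": 0, "az": 0},
    {"claw": 25, "dx": 0, "dy": 0, "dz": -100, "ax": 0, "ay": 0, "az": 0}
  ]
}}

```text
time_s: 3.73
eef_pos: [0.4813, -0.0377, 0.3542]
ee_rot: [2.521, 1.871, 0.004]
force: [0.9, -0.2, -3.1]
grip_width: 0.0329
grip_force: 40.6
```

```bash
python3 - <<'E'
from h import *
s=arm.sense(); print(s["eef_pos"],s["force"],s["grip_width"],s["grip_force"],s["time_s"],s["qpos"])
im=imaging.capture("side")
cv2.imwrite("pics/s2.png",cv2.resize(im[60:260,150:400,::-1],(750,600)))
plan([([.557,.283,.352],down(np.radians(15.7)))])
E
```

```text
[ 0.48131276 -0.03768886  0.35422936] [ 0.86667282 -0.23418599 -3.13874484] 0.03291231071312461 40.63649117946625 3.7333 [-8.12166006e-02  2.13725674e-02  1.76959754e+00 -5.08612002e-05
  1.34755281e+00  2.12908331e-01]
[200. -13.   2.] [ 0.    0.   -0.34] rows 5 -> [0.527 0.157 0.353]
[124.  35.   1.] [ 0.    0.   -0.23] rows 4 -> [0.557 0.283 0.352]
```

View pics/s2.png

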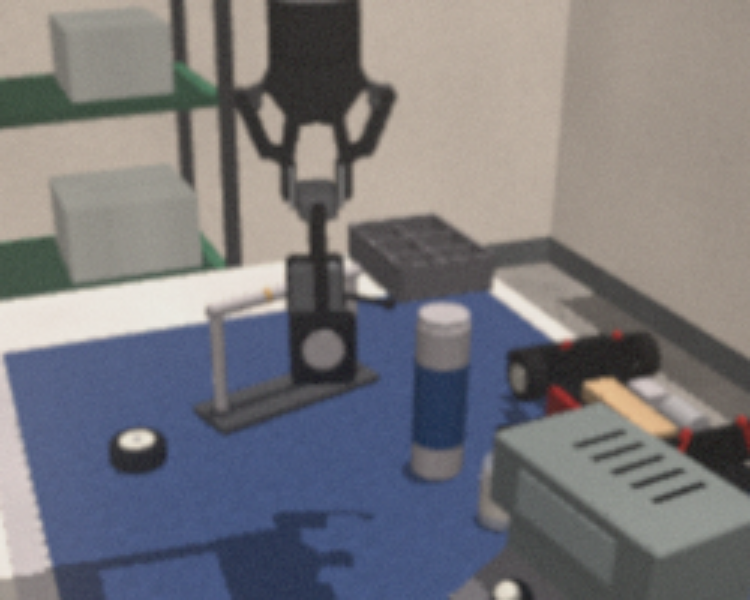

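The headset is held upright by the crest, with tips above the band underside at about (318,205), so I carry it over the bar.

{"method": "arm_command", "body": {
  "moves": [
    {"claw": 25, "dx": 25, "dy": -2, "dz": 0, "ax": 0, "ay": 0, "az": -0.04},
    {"claw": 25, "dx": 60, "dy": -5, "dz": 0, "ax": 0, "ay": 0, "az": -0.1},
    {"claw": 25, "dx": 95, "dy": -7, "dz": 0, "ax": 0, "ay": 0, "az": -0.17},
    {"claw": 25, "dx": 130, "dy": -9, "dz": 1, "ax": 0, "ay": 0, "az": -0.24},
    {"claw": 25, "dx": 165, "dy": -11, "dz": 1, "ax": 0, "ay": 0, "az": -0.31}
  ]
}}

```text
time_s: 4.2
eef_pos: [0.518, 0.1249, 0.3497]
ee_rot: [-2.2, -2.242, 0.002]
force: [-0.1, -0.3, -2.1]
grip_width: 0.0331
grip_force: 40.6
```

```bash
python3 - <<'E'
from h import *
plan([([.557,.283,.352],down(np.radians(15.7)))])
E
```

```text
[157.  42.  -2.] [-0.    0.   -0.26] rows 4 -> [0.557 0.283 0.352]
```

{"method": "arm_command", "body": {
  "moves": [
    {"claw": 25, "dx": 38, "dy": 10, "dz": -2, "ax": 0, "ay": 0, "az": -0.07},
    {"claw": 25, "dx": 78, "dy": 21, "dz": -2, "ax": 0, "ay": 0, "az": -0.14},
    {"claw": 25, "dx": 113, "dy": 30, "dz": -2, "ax": 0, "ay": 0, "az": -0.2},
    {"claw": 25, "dx": 142, "dy": 38, "dz": -2, "ax": 0, "ay": 0, "az": -0.24},
    {"claw": 25, "dx": 157, "dy": 42, "dz": -2, "ax": 0, "ay": 0, "az": -0.26}
  ]
}}

```text
time_s: 4.62
eef_pos: [0.5578, 0.2844, 0.3511]
ee_rot: [-1.889, -2.509, 0.001]
force: [-0.3, 0.1, -1.8]
grip_width: 0.0331
grip_force: 40.6
```

```bash
python3 - <<'E'
from h import *
T=imaging.capture("top"); S=imaging.capture("side")
s=arm.sense();print(s["eef_pos"],s["grip_force"])
plan([([.557,.283,.352],down(np.radians(15.7)))])
A=np.hstack([cv2.resize(T[60:230,60:240,::-1],(400,378)),cv2.resize(S[60:230,180:360,::-1],(400,378))])
cv2.imwrite("pics/over.png",A)
E
```

```text
[0.55772392 0.28320234 0.35099393] 40.63836872577667
[ 0. -1. -1.] [-0. -0.  0.] rows 1 -> [0.557 0.283 0.352]
```

View pics/over.png

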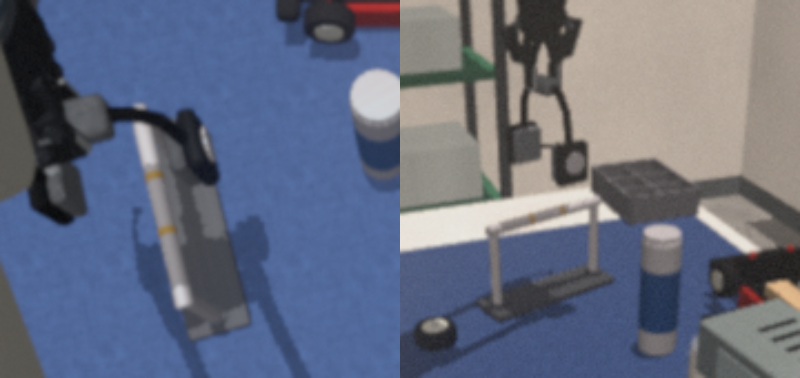

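The headset is square to the bar and above its middle (top crop crest about (85,118), bar (140,110)–(183,300)). I lower it.

{"method": "arm_command", "body": {
  "moves": [
    {"claw": 25, "dx": 0, "dy": 0, "dz": 20, "ax": 0, "ay": 0, "az": 0},
    {"claw": 25, "dx": 0, "dy": 0, "dz": 45, "ax": 0, "ay": 0, "az": 0},
    {"claw": 25, "dx": 0, "dy": 0, "dz": 75, "ax": 0, "ay": 0, "az": 0},
    {"claw": 25, "dx": 0, "dy": 0, "dz": 100, "ax": 0, "ay": 0, "az": 0},
    {"claw": 25, "dx": 0, "dy": 0, "dz": 120, "ax": 0, "ay": 0, "az": 0}
  ]
}}

```text
time_s: 5.13
eef_pos: [0.5567, 0.2791, 0.2299]
ee_rot: [-1.896, -2.504, 0.005]
force: [0.5, 0.3, -2.2]
grip_width: 0.0331
grip_force: 40.6
```

{"method": "arm_command", "body": {
  "moves": [
    {"claw": 25, "dx": 0, "dy": 0, "dz": 20, "ax": 0, "ay": 0, "az": 0},
    {"claw": 25, "dx": 0, "dy": 0, "dz": 38, "ax": 0, "ay": 0, "az": 0},
    {"claw": 25, "dx": 0, "dy": 0, "dz": 50, "ax": 0, "ay": 0, "az": 0},
    {"claw": 25, "dx": 0, "dy": 0, "dz": 60, "ax": 0, "ay": 0, "az": 0},
    {"claw": 25, "dx": 0, "dy": 0, "dz": 60, "ax": 0, "ay": 0, "az": 0}
  ]
}}

```text
time_s: 5.55
eef_pos: [0.5569, 0.2799, 0.1704]
ee_rot: [-1.895, -2.504, 0.005]
force: [-1.2, -0.3, -1.7]
grip_width: 0.0331
grip_force: 40.6
```

```bash
python3 - <<'E'
from h import *
T=imaging.capture("top"); S=imaging.capture("side"); W=imaging.capture("wrist")
s=arm.sense();print(s["eef_pos"],s["force"],s["grip_force"],s["time_s"])
A=np.hstack([cv2.resize(W[80:384,80:440,::-1],(400,378)),cv2.resize(S[100:230,180:320,::-1],(400,378))])
cv2.imwrite("pics/low.png",A)
E
```

```text
[0.55852696 0.28119103 0.17327391] [-0.33374079 -0.39256543 -2.03774494] 40.62365770339966 5.7
```

View pics/low.png

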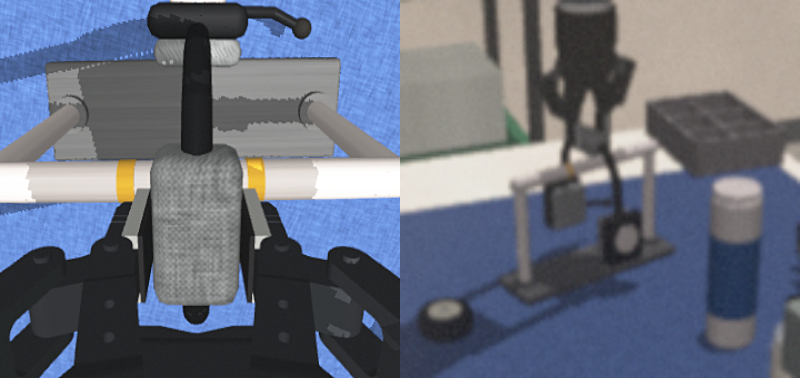

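```bash
python3 - <<'E'
from h import *
s=arm.sense()
T=np.eye(4);T[:3,:3]=R.from_rotvec(s["ee_rot"]).as_matrix();T[:3,3]=s["eef_pos"]
f=lambda c,r:(80+c*360/400,80+r*304/378)
P=plane("wrist",[f(125,159),f(125,201),f(257,157),f(257,198),f(10,180),f(390,182)],.150,T)
print(((P-T[:3,3])@T[:3,:3]*1e3).round(1))
print("crest",((plane("wrist",[f(197,148),f(197,303)],.196,T)-T[:3,3])@T[:3,:3]*1e3).round(1), s["eef_pos"],s["force"])
E
```

```text
[[ 13.4 -33.6  23.2]
 [ -5.6 -34.7  23.2]
 [ 14.2  27.5  23.3]
 [ -4.2  28.3  23.3]
 [  3.7 -89.7  23.2]
 [  2.7  92.5  23.4]]
crest [[ 32.8  -0.4 -22.7]
 [-21.8  -0.3 -22.7]] [0.55852696 0.28119103 0.17327391] [-0.33374079 -0.39256543 -2.03774494]
```

The bar sits within 2 mm of the crest centre and the bar's middle within 3 mm. I lower gently to contact.

{"method": "arm_command", "body": {
  "moves": [
    {"claw": 25, "dx": 2, "dy": -3, "dz": 5, "ax": 0, "ay": 0, "az": 0},
    {"claw": 25, "dx": 2, "dy": -3, "dz": 8, "ax": 0, "ay": 0, "az": 0},
    {"claw": 25, "dx": 2, "dy": -3, "dz": 10, "ax": 0, "ay": 0, "az": 0},
    {"claw": 25, "dx": 2, "dy": -3, "dz": 11, "ax": 0, "ay": 0, "az": 0},
    {"claw": 25, "dx": 2, "dy": -3, "dz": 11, "ax": 0, "ay": 0, "az": 0}
  ]
}}

```text
time_s: 6.12
eef_pos: [0.5544, 0.2823, 0.1611]
ee_rot: [-1.895, -2.506, 0.0]
force: [0.3, 0.6, -1.8]
grip_width: 0.0332
grip_force: 40.6
```

{"method": "arm_command", "body": {
  "moves": [
    {"claw": 25, "dx": 0, "dy": 0, "dz": 1, "ax": 0, "ay": 0, "az": 0},
    {"claw": 25, "dx": 0, "dy": 0, "dz": 1, "ax": 0, "ay": 0, "az": 0},
    {"claw": 25, "dx": 0, "dy": 0, "dz": 1, "ax": 0, "ay": 0, "az": 0}
  ]
}}

```text
time_s: 6.37
eef_pos: [0.5546, 0.2823, 0.1603]
ee_rot: [1.895, 2.506, 0.0]
force: [0.2, 0.4, -1.0]
grip_width: 0.0332
grip_force: 40.6
```

{"method": "arm_command", "body": {
  "moves": [
    {"claw": 25, "dx": 0, "dy": 0, "dz": 1, "ax": 0, "ay": 0, "az": 0},
    {"claw": 25, "dx": 0, "dy": 0, "dz": 1, "ax": 0, "ay": 0, "az": 0},
    {"claw": 25, "dx": 0, "dy": 0, "dz": 1, "ax": 0, "ay": 0, "az": 0}
  ]
}}

```text
time_s: 6.62
eef_pos: [0.5547, 0.2824, 0.1598]
ee_rot: [1.895, 2.506, 0.001]
force: [-1.4, -0.9, 4.1]
grip_width: 0.0331
grip_force: 41.2
```

{"method": "arm_command", "body": {
  "moves": [
    {"claw": 25, "dx": 0, "dy": 0, "dz": 1, "ax": 0, "ay": 0, "az": 0},
    {"claw": 25, "dx": 0, "dy": 0, "dz": 1, "ax": 0, "ay": 0, "az": 0},
    {"claw": 25, "dx": 0, "dy": 0, "dz": 1, "ax": 0, "ay": 0, "az": 0}
  ]
}}

```text
time_s: 6.87
eef_pos: [0.5547, 0.2824, 0.1597]
ee_rot: [1.895, 2.506, 0.001]
force: [-4.3, -2.1, 11.7]
grip_width: 0.0334
grip_force: 42.4
```

The band is resting on the bar. I relax the pressing, release slowly, then retreat straight up.

{"method": "arm_command", "body": {
  "moves": [
    {"claw": 25, "dx": 0, "dy": 0, "dz": -2, "ax": 0, "ay": 0, "az": 0},
    {"claw": 25, "dx": 0, "dy": 0, "dz": -2, "ax": 0, "ay": 0, "az": 0},
    {"claw": 38, "dx": 0, "dy": 0, "dz": -2, "ax": 0, "ay": 0, "az": 0},
    {"claw": 45, "dx": 0, "dy": 0, "dz": -2, "ax": 0, "ay": 0, "az": 0},
    {"claw": 60, "dx": 0, "dy": 0, "dz": -2, "ax": 0, "ay": 0, "az": 0}
  ]
}}

```text
time_s: 7.28
eef_pos: [0.5546, 0.2823, 0.1601]
ee_rot: [-1.895, -2.506, 0.0]
force: [-0.4, -0.8, 0.0]
grip_width: 0.0555
grip_force: 0.0
```

{"method": "arm_command", "body": {
  "moves": [
    {"claw": 80, "dx": 0, "dy": 0, "dz": 0, "ax": 0, "ay": 0, "az": 0},
    {"claw": 80, "dx": 0, "dy": 0, "dz": 0, "ax": 0, "ay": 0, "az": 0},
    {"claw": 80, "dx": 0, "dy": 0, "dz": 0, "ax": 0, "ay": 0, "az": 0},
    {"claw": 80, "dx": 0, "dy": 0, "dz": -5, "ax": 0, "ay": 0, "az": 0},
    {"claw": 80, "dx": 0, "dy": 0, "dz": -15, "ax": 0, "ay": 0, "az": 0}
  ]
}}

```text
time_s: 7.7
eef_pos: [0.5538, 0.2819, 0.1747]
ee_rot: [-1.894, -2.505, 0.003]
force: [0.2, -0.2, 0.2]
grip_width: 0.0798
grip_force: 0.0
```

{"method": "arm_command", "body": {
  "moves": [
    {"claw": 80, "dx": 0, "dy": 0, "dz": -20, "ax": 0, "ay": 0, "az": 0},
    {"claw": 80, "dx": 0, "dy": 0, "dz": -50, "ax": 0, "ay": 0, "az": 0},
    {"claw": 80, "dx": 0, "dy": 0, "dz": -85, "ax": 0, "ay": 0, "az": 0},
    {"claw": 80, "dx": 0, "dy": 0, "dz": -120, "ax": 0, "ay": 0, "az": 0},
    {"claw": 80, "dx": 0, "dy": 0, "dz": -150, "ax": 0, "ay": 0, "az": 0}
  ]
}}

```text
time_s: 8.12
eef_pos: [0.5547, 0.2824, 0.329]
ee_rot: [1.894, 2.505, 0.003]
force: [1.1, 1.0, 0.8]
grip_width: 0.08
grip_force: 0.0
```

```bash
cat >> h.py <<'E'
psi=np.arctan2(.00912,.07956)
ex=np.array([np.cos(psi),np.sin(psi),0]); t=np.radians(32)
N=-np.sin(t)*ex+np.array([0,0,np.cos(t)])   # outward key normal
zt=-N; yt=np.cos(t)*ex+np.array([0,0,np.sin(t)]); K=np.c_[np.cross(yt,zt),yt,zt]
KL=np.array([.5630,-.3571,.0973]); KS=np.array([.5539,-.2775,.0982])
E
python3 - <<'E'
from h import *
S=imaging.capture("side"); W=imaging.capture("wrist")
s=arm.sense();print(s["eef_pos"],s["force"],s["grip_force"],s["time_s"],s["qpos"])
A=np.hstack([cv2.resize(W[:,:,::-1],(400,300)),cv2.resize(S[100:230,180:320,::-1],(323,300))])
cv2.imwrite("pics/hang.png",A)
D=down(np.radians(-30))
print(K)
p,r=plan([([.50,.05,.32],down(0)),([.50,-.2,.32],down(psi)),(KL+.10*N,K),(KL+.02*N,K)])
E
```

```text
[0.55685488 0.28345189 0.33259775] [1.00587219 0.58355015 0.24372437] 0.0 8.2167 [4.68438549e-01 2.70954096e-01 1.52225665e+00 1.31361442e-06
 1.33795984e+00 1.92419069e-01]
[[-1.13884679e-01  8.42530675e-01  5.26471597e-01]
 [ 9.93493976e-01  9.65796852e-02  6.03496853e-02]
 [-6.93889390e-18  5.29919264e-01 -8.48048096e-01]]
[-174.  -98.    9.] [ 0.01 -0.    0.23] rows 5 -> [0.51  0.089 0.322]
[-39. -12.   2.] [-0.   -0.    0.05] rows 1 -> [0.5  0.05 0.32]
[-200.    1.   -1.] [-0.   -0.   -0.09] rows 5 -> [ 0.5   -0.15   0.321]
[-50.  -4.   0.] [-0.   -0.   -0.03] rows 2 -> [ 0.5  -0.2   0.32]
[-153.   -8.  129.] [-0.52 -0.    0.  ] rows 5 -> [ 0.51  -0.353  0.191]
[-10.  -5.   7.] [-0.04 -0.    0.  ] rows 1 -> [ 0.51  -0.363  0.182]
[-1. -0. 80.] [ 0. -0. -0.] rows 2 -> [ 0.553 -0.359  0.114]
```

View pics/hang.png

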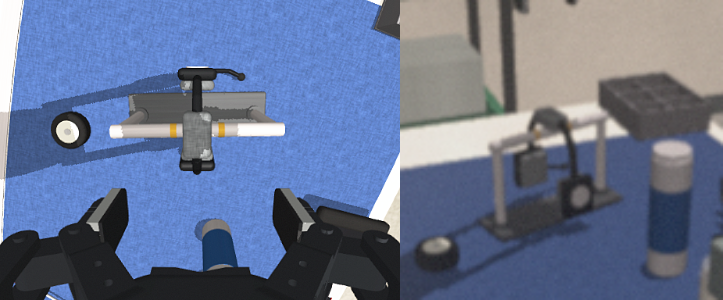

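The headset hangs centred between the orange marks (wrist view crest at (197,137), bar at row 131) with a cup each side. Next are the keys.

{"method": "arm_command", "body": {
  "moves": [
    {"claw": 0, "dx": -174, "dy": -98, "dz": 9, "ax": 0, "ay": 0, "az": 0.23},
    {"claw": 0, "dx": -174, "dy": -98, "dz": 9, "ax": 0, "ay": 0, "az": 0.23},
    {"claw": 0, "dx": -174, "dy": -98, "dz": 9, "ax": 0, "ay": 0, "az": 0.23},
    {"claw": 0, "dx": -174, "dy": -98, "dz": 9, "ax": 0, "ay": 0, "az": 0.23},
    {"claw": 0, "dx": -174, "dy": -98, "dz": 9, "ax": 0, "ay": 0, "az": 0.23}
  ]
}}

```text
time_s: 8.63
eef_pos: [0.5063, 0.0859, 0.3165]
ee_rot: [2.17, 2.272, -0.001]
force: [1.4, -0.8, 0.7]
grip_width: 0.0192
grip_force: 0.0
```

{"method": "arm_command", "body": {
  "moves": [
    {"claw": 0, "dx": -200, "dy": -10, "dz": 0, "ax": 0, "ay": 0, "az": 0},
    {"claw": 0, "dx": -200, "dy": -10, "dz": 0, "ax": 0, "ay": 0, "az": 0},
    {"claw": 0, "dx": -200, "dy": -10, "dz": 0, "ax": 0, "ay": 0, "az": 0},
    {"claw": 0, "dx": -200, "dy": -10, "dz": 0, "ax": 0, "ay": 0, "az": 0},
    {"claw": 0, "dx": -200, "dy": -10, "dz": 0, "ax": 0, "ay": 0, "az": 0}
  ]
}}

```text
time_s: 9.05
eef_pos: [0.5063, -0.1148, 0.3169]
ee_rot: [2.17, 2.271, 0.0]
force: [0.6, 0.7, 0.1]
grip_width: 0.0002
grip_force: 0.0
```

```bash
python3 - <<'E'
from h import *
P=plane("top",[(363.8,141.4),(443.8,131.7)],.215); print(P,"case edge x ahead of keys:",(P-KL)@ex)
print(arm.sense()["eef_pos"])
p,r=plan([(KL+.10*N,K),(KL+.02*N,K)])
E
```

```text
[[ 0.56164139 -0.22589675  0.215     ]
 [ 0.5869317  -0.40678026  0.215     ]] case edge x ahead of keys: [0.01359226 0.01811818]
[ 0.50625668 -0.11477067  0.31686395]
[-176.   -5.   95.] [-0.39  0.01 -0.05] rows 5 -> [ 0.509 -0.291  0.222]
[-72. -21.  35.] [-0.17  0.01 -0.02] rows 2 -> [ 0.51  -0.363  0.182]
[-0.  0. 80.] [ 0. -0.  0.] rows 2 -> [ 0.552 -0.358  0.114]
```

{"method": "arm_command", "body": {
  "moves": [
    {"claw": 0, "dx": -176, "dy": -5, "dz": 95, "ax": -0.39, "ay": 0.01, "az": -0.05},
    {"claw": 0, "dx": -176, "dy": -5, "dz": 95, "ax": -0.39, "ay": 0.01, "az": -0.05},
    {"claw": 0, "dx": -176, "dy": -5, "dz": 95, "ax": -0.39, "ay": 0.01, "az": -0.05},
    {"claw": 0, "dx": -176, "dy": -5, "dz": 95, "ax": -0.39, "ay": 0.01, "az": -0.05},
    {"claw": 0, "dx": -176, "dy": -5, "dz": 95, "ax": -0.39, "ay": 0.01, "az": -0.05}
  ]
}}

```text
time_s: 9.47
eef_pos: [0.5076, -0.2865, 0.2223]
ee_rot: [1.915, 2.107, 0.419]
force: [1.2, 0.4, 0.2]
grip_width: 0.0
grip_force: 0.0
```

{"method": "arm_command", "body": {
  "moves": [
    {"claw": 0, "dx": -72, "dy": -21, "dz": 35, "ax": -0.17, "ay": 0.01, "az": -0.02},
    {"claw": 0, "dx": -72, "dy": -21, "dz": 35, "ax": -0.17, "ay": 0.01, "az": -0.02},
    {"claw": 0, "dx": -72, "dy": -21, "dz": 35, "ax": -0.17, "ay": 0.01, "az": -0.02},
    {"claw": 0, "dx": -72, "dy": -21, "dz": 35, "ax": -0.17, "ay": 0.01, "az": -0.02}
  ]
}}

```text
time_s: 9.8
eef_pos: [0.5088, -0.3618, 0.1792]
ee_rot: [1.802, 2.024, 0.581]
force: [-0.0, 0.2, -0.7]
grip_width: 0.0001
grip_force: 0.0
```

```bash
python3 - <<'E'
from h import *
W=imaging.capture("wrist"); s=arm.sense()
T=np.eye(4);T[:3,:3]=R.from_rotvec(s["ee_rot"]).as_matrix();T[:3,3]=s["eef_pos"]
cv2.imwrite("pics/keys.png",W[:,:,::-1])
print(s["eef_pos"],"aim err mm",((KL-T[:3,3])@T[:3,:3]*1e3).round(1),R.from_matrix(T[:3,:3].T@K).as_rotvec().round(3))
p,r=plan([(KL+.02*N,K)])
b=blobs(W,(0,0,512,384),lambda h,S,V:(V>150)&(S<60),100)
for a,c,q in b[:4]:
    o,d=ray("wrist",[c],T)
    for k in (KL,): P=o+d[0]*((k-o)@N)/(d[0]@N); print(a,c.round(1),"at",P.round(4),"tool",((P-T[:3,3])@T[:3,:3]*1e3).round(1))
E
```

```text
[ 0.50913734 -0.35956382  0.18032747] aim err mm [-3.9  1.6 98.9] [ 0.    -0.002 -0.   ]
[-4.  2. 79.] [ 0. -0. -0.] rows 2 -> [ 0.553 -0.358  0.114]
26792.5 [467.6 177.2] at [ 0.6933 -0.3273  0.1803] tool [ 10.9 158.3  98.9]
11702.5 [376.7 142. ] at [ 0.6291 -0.3087  0.1418] tool [36.7 85.6 99. ]
4283.5 [231.5  77.1] at [ 0.5372 -0.2749  0.0871] tool [ 80.6 -17.6  99.1]
1749.5 [262. 190.] at [ 0.564  -0.3522  0.0983] tool [ 0.9  3.4 98.9]
```

View pics/keys.png

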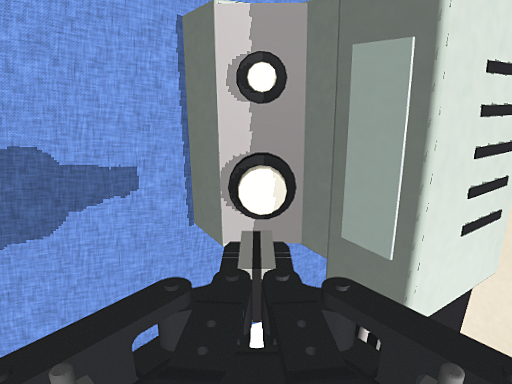

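The wrist view shows the large key at (262,190) and the small key at (262,76). The fingers are square to the panel and clear of the case.

{"method": "arm_command", "body": {
  "moves": [
    {"claw": 0, "dx": -1, "dy": 3, "dz": 35, "ax": 0, "ay": 0, "az": 0},
    {"claw": 0, "dx": -1, "dy": 3, "dz": 65, "ax": 0, "ay": 0, "az": 0},
    {"claw": 0, "dx": -1, "dy": 3, "dz": 85, "ax": 0, "ay": 0, "az": 0},
    {"claw": 0, "dx": -1, "dy": 3, "dz": 92, "ax": 0, "ay": 0, "az": 0},
    {"claw": 0, "dx": -1, "dy": 3, "dz": 92, "ax": 0, "ay": 0, "az": 0}
  ]
}}

```text
time_s: 10.27
eef_pos: [0.5625, -0.3506, 0.1054]
ee_rot: [1.799, 2.03, 0.584]
force: [0.4, -0.1, 0.8]
grip_width: -0.0001
grip_force: 0.0
```

{"method": "arm_command", "body": {
  "moves": [
    {"claw": 0, "dx": 0, "dy": 0, "dz": 3, "ax": 0, "ay": 0, "az": 0},
    {"claw": 0, "dx": 0, "dy": 0, "dz": 6, "ax": 0, "ay": 0, "az": 0},
    {"claw": 0, "dx": 0, "dy": 0, "dz": 9, "ax": 0, "ay": 0, "az": 0},
    {"claw": 0, "dx": 0, "dy": 0, "dz": 9, "ax": 0, "ay": 0, "az": 0},
    {"claw": 0, "dx": 0, "dy": 0, "dz": 9, "ax": 0, "ay": 0, "az": 0}
  ]
}}

```text
time_s: 10.68
eef_pos: [0.567, -0.3522, 0.0995]
ee_rot: [1.798, 2.026, 0.583]
force: [0.4, 0.5, 4.6]
grip_width: -0.0001
grip_force: 1.8
```

{"method": "arm_command", "body": {
  "moves": [
    {"claw": 0, "dx": 0, "dy": 0, "dz": 2, "ax": 0, "ay": 0, "az": 0},
    {"claw": 0, "dx": 0, "dy": 0, "dz": 4, "ax": 0, "ay": 0, "az": 0},
    {"claw": 0, "dx": 0, "dy": 0, "dz": 4, "ax": 0, "ay": 0, "az": 0}
  ]
}}

```text
time_s: 10.93
eef_pos: [0.5686, -0.3521, 0.0973]
ee_rot: [1.797, 2.026, 0.584]
force: [-20.0, 4.0, 28.9]
grip_width: 0.0003
grip_force: 17.0
```

```bash
python3 - <<'E'
from h import *
s=arm.sense();print(s["eef_pos"],"above key plane mm",(s["eef_pos"]-KL)@N*1e3,"Fn",s["force"]@N)
E
```

```text
[ 0.56855929 -0.35205599  0.097262  ] above key plane mm -3.2634434320154964 Fn 34.783909457787885
```

{"method": "arm_command", "body": {
  "moves": [
    {"claw": 0, "dx": 0, "dy": 0, "dz": -10, "ax": 0, "ay": 0, "az": 0},
    {"claw": 0, "dx": 0, "dy": 0, "dz": -30, "ax": 0, "ay": 0, "az": 0},
    {"claw": 0, "dx": 0, "dy": 0, "dz": -60, "ax": 0, "ay": 0, "az": 0},
    {"claw": 0, "dx": 20, "dy": 0, "dz": -90, "ax": 0, "ay": 0, "az": 0},
    {"claw": 0, "dx": 40, "dy": 0, "dz": -104, "ax": 0, "ay": 0, "az": 0}
  ]
}}

```text
time_s: 11.35
eef_pos: [0.5085, -0.3198, 0.1855]
ee_rot: [1.799, 2.024, 0.581]
force: [1.0, 0.0, 0.1]
grip_width: 0.0001
grip_force: 0.0
```

{"method": "arm_command", "body": {
  "moves": [
    {"claw": 0, "dx": 25, "dy": 0, "dz": 0, "ax": 0, "ay": 0, "az": 0},
    {"claw": 0, "dx": 40, "dy": 0, "dz": 0, "ax": 0, "ay": 0, "az": 0},
    {"claw": 0, "dx": 40, "dy": 0, "dz": 0, "ax": 0, "ay": 0, "az": 0},
    {"claw": 0, "dx": 40, "dy": 0, "dz": 0, "ax": 0, "ay": 0, "az": 0}
  ]
}}

```text
time_s: 11.68
eef_pos: [0.5045, -0.2783, 0.1829]
ee_rot: [1.798, 2.028, 0.583]
force: [-0.1, -1.2, -0.1]
grip_width: 0.0
grip_force: 0.0
```

```bash
python3 - <<'E'
from h import *
W=imaging.capture("wrist"); s=arm.sense()
T=np.eye(4);T[:3,:3]=R.from_rotvec(s["ee_rot"]).as_matrix();T[:3,3]=s["eef_pos"]
k=KS+.0027*N
print(s["eef_pos"],s["force"],"tri",((k-T[:3,3])@T[:3,:3]*1e3).round(1))
g=cv2.cvtColor(W,cv2.COLOR_RGB2GRAY)
b=blobs(W,(215,140,310,245),lambda h,S,V:(V<60),50)+blobs(W,(215,140,310,245),lambda h,S,V:(V>180)&(S<60),50)
for a,c,q in b:
    o,d=ray("wrist",[c],T); P=o+d[0]*((k-o)@N)/(d[0]@N); print(a,c.round(1),q.round().tolist(),"tool",((P-T[:3,3])@T[:3,:3]*1e3).round(1))
E
```

```text
[ 0.50483736 -0.27901824  0.1829508 ] [-1.11983908 -0.57521387  0.1188658 ] tri [-4.3 -3.6 95.1]
1600.0 [252.1 190.6] [[230.0, 168.0], [275.0, 168.0], [275.0, 213.0], [230.0, 213.0]] tool [ 1.5 -3.8 95.1]
78.0 [256.  237.5] [[253.0, 231.0], [259.0, 231.0], [259.0, 244.0], [253.0, 244.0]] tool [-35.4  -1.   95. ]
1913.0 [226.5 191.9] [[215.0, 140.0], [243.0, 140.0], [243.0, 244.0], [215.0, 244.0]] tool [  0.6 -22.4  95.1]
482.5 [252.  195.6] [[235.0, 196.0], [253.0, 178.0], [270.0, 195.0], [252.0, 213.0]] tool [-2.3 -3.8 95.1]
```

{"method": "arm_command", "body": {
  "moves": [
    {"claw": 0, "dx": -3, "dy": -4, "dz": 35, "ax": 0, "ay": 0, "az": 0},
    {"claw": 0, "dx": -3, "dy": -4, "dz": 65, "ax": 0, "ay": 0, "az": 0},
    {"claw": 0, "dx": -3, "dy": -4, "dz": 82, "ax": 0, "ay": 0, "az": 0},
    {"claw": 0, "dx": -3, "dy": -4, "dz": 88, "ax": 0, "ay": 0, "az": 0},
    {"claw": 0, "dx": -3, "dy": -4, "dz": 88, "ax": 0, "ay": 0, "az": 0}
  ]
}}

```text
time_s: 12.15
eef_pos: [0.5481, -0.2766, 0.1045]
ee_rot: [1.801, 2.029, 0.583]
force: [-0.0, -0.2, -0.6]
grip_width: 0.0001
grip_force: 0.0
```

{"method": "arm_command", "body": {
  "moves": [
    {"claw": 0, "dx": 0, "dy": 0, "dz": 3, "ax": 0, "ay": 0, "az": 0},
    {"claw": 0, "dx": 0, "dy": 0, "dz": 6, "ax": 0, "ay": 0, "az": 0},
    {"claw": 0, "dx": 0, "dy": 0, "dz": 9, "ax": 0, "ay": 0, "az": 0},
    {"claw": 0, "dx": 0, "dy": 0, "dz": 11, "ax": 0, "ay": 0, "az": 0},
    {"claw": 0, "dx": 0, "dy": 0, "dz": 11, "ax": 0, "ay": 0, "az": 0}
  ]
}}

```text
time_s: 12.57
eef_pos: [0.5541, -0.2765, 0.0978]
ee_rot: [1.798, 2.026, 0.582]
force: [-1.2, -0.7, 3.0]
grip_width: 0.0001
grip_force: 1.7
```

{"method": "arm_command", "body": {
  "moves": [
    {"claw": 0, "dx": 0, "dy": 0, "dz": 2, "ax": 0, "ay": 0, "az": 0},
    {"claw": 0, "dx": 0, "dy": 0, "dz": 2, "ax": 0, "ay": 0, "az": 0},
    {"claw": 0, "dx": 0, "dy": 0, "dz": 2, "ax": 0, "ay": 0, "az": 0}
  ]
}}

```text
time_s: 12.82
eef_pos: [0.5551, -0.2764, 0.0961]
ee_rot: [1.799, 2.026, 0.582]
force: [-1.6, -3.0, 4.4]
grip_width: 0.0002
grip_force: 2.3
```

```bash
python3 - <<'E'
from h import *
s=arm.sense();print(s["eef_pos"],"above key plane mm",(s["eef_pos"]-KS)@N*1e3,"Fn",s["force"]@N)
E
```

```text
[ 0.55511706 -0.276362    0.0960728 ] above key plane mm -2.513392357841756 Fn 4.813641071273233
```

{"method": "arm_command", "body": {
  "moves": [
    {"claw": 0, "dx": 0, "dy": 0, "dz": 2, "ax": 0, "ay": 0, "az": 0},
    {"claw": 0, "dx": 0, "dy": 0, "dz": 2, "ax": 0, "ay": 0, "az": 0},
    {"claw": 0, "dx": 0, "dy": 0, "dz": 2, "ax": 0, "ay": 0, "az": 0}
  ]
}}

```text
time_s: 13.07
eef_pos: [0.5556, -0.2763, 0.0954]
ee_rot: [1.798, 2.025, 0.583]
force: [-17.5, -1.4, 23.8]
grip_width: 0.0001
grip_force: 14.7
```

Force rose sharply, so the key has bottomed. I retreat.

{"method": "arm_command", "body": {
  "moves": [
    {"claw": 0, "dx": 0, "dy": 0, "dz": -10, "ax": 0, "ay": 0, "az": 0},
    {"claw": 0, "dx": 0, "dy": 0, "dz": -40, "ax": 0, "ay": 0, "az": 0},
    {"claw": 0, "dx": 0, "dy": 0, "dz": -75, "ax": 0, "ay": 0, "az": 0},
    {"claw": 0, "dx": 0, "dy": 0, "dz": -100, "ax": 0, "ay": 0, "az": 0},
    {"claw": 0, "dx": 0, "dy": 0, "dz": -110, "ax": 0, "ay": 0, "az": 0}
  ]
}}

```text
time_s: 13.48
eef_pos: [0.4969, -0.2827, 0.1893]
ee_rot: [1.798, 2.026, 0.582]
force: [1.1, -0.2, 0.4]
grip_width: -0.0001
grip_force: 0.0
```

```bash
python3 - <<'E'
from h import *
S=imaging.capture("side"); W=imaging.capture("wrist"); T=imaging.capture("top"); s=arm.sense(); print(s["eef_pos"],s["force"])
cv2.imwrite("pics/end.png",np.hstack([cv2.resize(S[:,:,::-1],(400,300)),cv2.resize(T[:,:,::-1],(400,300))]))
E
```

```text
[ 0.49785473 -0.28256652  0.18716052] [ 1.10170537 -0.28006374  0.48236364]
```

View pics/end.png

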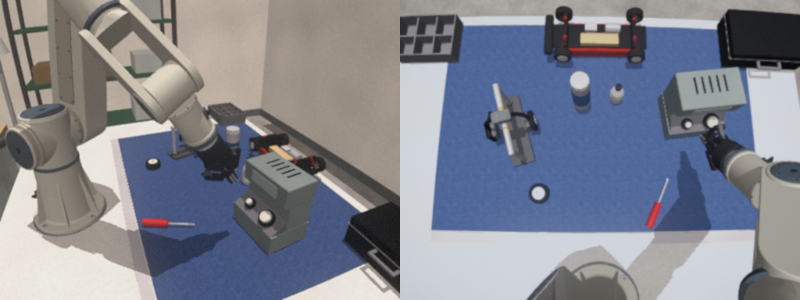

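The top view shows the headset at (510,122), still hanging over the bar. The keys are out, the can, bottle, wheel and screwdriver have not moved, and the arm is clear.

```bash
python3 -c "
from cell import arm
print(arm.close_job())"
```

```text
the job is handed in; nothing more can be done
None
```

The headset hangs by its band over the middle of the bar, the large key and then the small key were pressed to the stop and released, and the job is handed in; the hand-in returned no verdict.

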